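Refit the cellar controller's knob and hold it pressed

TASK

The black knob has come off the cellar's climate controller: pick it up, turn it so that its white pointer faces the red mark on the dial (the bore is D-shaped, like the spindle) and push it fully onto the brass spindle. Then press knob and spindle down together against the spring, as far as they go, and finish like that: still holding the knob in the gripper and pressing, without letting go. Do not bump the wine bottles or the tasting glass.

Things in the scene. Friction and masses are not known exactly. Their poses are not given: they have to be found in the camera images.
- knob: Loose black control knob, about 60 g, standing upright on the table. Origin at the centre of its underside, z up. Round hub 42 mm across, 18 mm high, with a bar grip on top and a white pointer line on its +x side. The bore opens in the underside: 15 mm deep, D-shaped, 17.6 mm across, its flat 3.8 mm from the axis on the +x (pointer) side, mouth chamfered 1.5 mm (0.6 mm at the flat).
- knob_bore_end (a point): Point on the knob's axis at the blind end of the bore, 15 mm above the knob's underside; axes as the knob's. It meets the spindle's tip when the knob is fully on.
- knob_grip (a point): Point on the knob's axis in the bar grip, 30 mm above the knob's underside; axes as the knob's. The bar is 40 mm long (along x), 12 mm thick (along y) and runs from 18 to 42 mm above the underside: grip it across its thickness, fingertips just above the hub.
- controller: White climate controller lying face up on the table, fixed: 120 mm along its x, 160 mm along its y, 55 mm high. Origin at the centre of its underside, z up. Display window along the -x side of its face.
- dial_plate: Round aluminium dial plate, 68 mm across and 2 mm thick, fixed on the controller's face. Origin at the centre of its underside, z up, on the spindle's axis. Its +x points to the short red mark on its rim; the spindle's flat is on this same side. Black ticks all round elsewhere.
- spindle_tip (a point): Centre of the tip of the brass spindle, 24 mm above the dial plate's underside (22 mm above its face); axes as the dial plate's. The spindle is 16 mm thick with one flat, 3 mm from the axis, on the +x side; tip chamfered. In the bore it has 0.8 mm play all round and about 0.2 rad in angle. It does not turn; it only slides down.
- spindle (a joint): How far the spindle is pressed down, 0 to 0.005 m. A spring returns it: 3 N to start it, 9 N fully down. With the knob fully on and the spindle up, the knob's underside is 7 mm above the plate; with the spindle fully down, 2 mm.
- wine_bottle_1: Dark wine bottle, 74 mm across, 321 mm tall, at the back of the table; origin at the centre of its underside. Do not bump.
- wine_bottle_2: As wine_bottle_1.
- wine_bottle_3: As wine_bottle_1.
- tasting_glass: Stemmed clear tasting glass, 65 mm across, 155 mm tall, at the left; origin at the centre of its foot. Do not bump.
Mind the look-alikes: they are no part of the job. Of the things that look like the knob, the middle-sized one is meant.

How it is judged:
On the way, in this order (a step that is already met when the one before it is completed fails the run):
1. the knob is picked up off the table by the gripper (height (world z) of knob above 0.03 m and contact force between the fingers and knob above 1 N), for 0.2 s.
2. the knob is fully on the spindle, flat to flat (horizontal distance between knob_bore_end and spindle_tip below 0.0025 m and z of knob_bore_end in the frame of spindle_tip between -0.0025 and 0.0025 m and angle between the x axis of knob and the x axis of dial_plate, either way round below 0.35 rad and angle between knob's own z axis and vertical below 0.1 rad), for 0.2 s.
At the end, for the whole second after the job is handed in: The knob is fully on the spindle: end of the bore within 2.5 mm of the spindle's tip in height and sideways, pointer within 0.35 rad of the red mark, knob upright within 0.1 rad; the spindle is pressed down more than 3 mm of its 5 mm, and the gripper's fingers are on the knob with more than 1 N (all of step 2 and value of joint spindle above 0.003 m and contact force between the fingers and knob above 1 N); the arm keeps its last pose, push and grip.
It fails at once if the robot or the knob bumps a wine bottle, or the tasting glass is moved by more than 20 mm or tipped (contact force between any of the arm, the fingers, knob and wine_bottle_1 above 3 N or contact force between any of the arm, the fingers, knob and wine_bottle_2 above 3 N or contact force between any of the arm, the fingers, knob and wine_bottle_3 above 3 N or distance of tasting_glass from where it was at the start of the episode above 0.02 m or angle between tasting_glass's own z axis and vertical above 0.2 rad).
It also fails if it takes over 42 s, if anything falls off the work surface, if the arm or the gripper's body presses on something with over 40 N, if the wrist force passes 120 N, or if a joint passes its speed limit or range.

ROBOT

A 6-joint arm with a two-finger parallel gripper is mounted at the origin on the work surface; the furniture and walls round the work are solid. World frame = base frame: x ahead of the robot, y to its left, z up, the work surface at z = 0. Lengths are in m, angles in rad, forces in N, time in s.
With the tool pointing down it reaches from about 0.375 to 0.75 m from the base axis. Payload 9 kg.
Tool frame: the origin (TCP) lies between the finger pads; the fingertips stand 8 mm ahead of it and the grasp point (between the pads) lies 11 mm behind it; z points along the fingers, y is the line along which they close (so a half turn about z gives the same grasp; the last joint's range is limited). The gripper opens to 85 mm and grips with 20 to 120 N. Pads are 22 mm wide; open, the fingers measure 114 mm over their backs; the gripper's body (76 mm by 85 mm) begins 54 mm behind the grasp point. The pads swing forward as they close: fully open they stand 13 mm farther back than shut.
Start: joints at [1.095, 0.104, 0.097, 1.564, 0, 1.353], TCP at [0.153, 0.58, 0.239] pointing down, gripper open.
Joint ranges: [-2.99, 2.99], [-0.84, 1.86], [-1.1, 1.16], [-1.84, 2.11], [-1.51, 1.56], [-3.14, 3.14]. Speed limits (rad/s): [2.22, 2.22, 2.57, 3.14, 3.14, 3.14].

INTERFACE

Orientations are given as a rotation vector (axis times angle).
In Python, from workcell import get_state, read_camera, sign_off, find_in, outline_of, tip_of gives the robot as it stands.
- The arm moves only by the shell command python3 -m crank 'ROWS'. ROWS is JSON, a list of rows, each a list of 3 entries, a list of its own where there are three numbers: the shift along the tool's x, y, z in cm, then the turn, a rotation vector about the tool's x, y, z in rad, then the opening, from 0 (shut) to 1 (fully open). In form: [[[dx, dy, dz], [wx, wy, wz], grip], ...]. A call has 1 to 8 rows; each row is the pose to reach, as a shift and turn from the pose commanded when the call began, along the tool's axes at that moment; what a row does not reach only later rows make up. A row lasts 1/8 s, in which the tool goes at most 62.5 mm and 10.7 degrees, less where a joint would pass 70% of its speed; a pose out of reach is approached as far as the arm can. A call with a gripper value outside its range is refused whole. The fingers move at their own pace and stop on an object; the grip force is fixed at half the most. Time passes only in rows, so rows that repeat a pose let the fingers close. It gives the time, the measured TCP pose, the force, the opening and the grip force at its end, in the units of the state.
- get_state(): the state, without advancing time (a new reading comes with each control period).
- read_camera(name): name is "scene" or "top" or "wrist"; returns a dict with "frame" (384x512x3 uint8, blue, green, red), "fx", "fy", "cx", "cy" (pixels), "dist_coeffs" ([k1, k2, p1, p2, k3] as OpenCV has them; the pictures are not rectified), "pose" (4x4, takes a point from camera to world coordinates). Camera axes: x right, y up, looking along -z (the intrinsics and any distortion apply to the point x, -y, -z); pixel columns grow to the right and rows downward; lengths in m; the calibration is good to about 2 mm. A picture is of the moment at which its call begins. There is no depth.
- sign_off(): hands the job in; it is judged then, once.
Trained networks look in a picture, given as the dict that the camera call returned (one of the last four; its "shot" number tells which), for a name from the list of things; names that differ only in an ending like _2 or _b are one class to them, and where a whole thing is asked for, a point or a joint stands for the part that bears it (a point fixed in the world has none). Each returns a list of dicts, best first, with "score" (0 to 1); they miss things now and then, are a little off and sometimes report something else, mostly with a low value. They report only what shows in the picture. A call takes as long as a camera call. They do not tell look-alikes from the thing itself.
- find_in(query, picture): "centre" ([column, row] in pixels, amid what is visible of it).
- outline_of(query, picture): "region" (384x512 bool, what is visible of it) and "centre" ([column, row] in pixels, amid what is visible of it).
- tip_of(query, picture): "centre" ([column, row] in pixels: a listed point, or the origin of a listed thing).
The state is a dict: "clock": time; "joints": joint angles; "joint_velocities": joint speeds; "effort": joint torques, N m; "position": TCP position; "orientation": TCP orientation; "contact_force": force on the tool from outside, world axes, zero at the start; "ft_torque": the same for the moment, N m; "opening": finger opening in m; "grasp_force": force on a finger pad.
Only numpy, scipy, OpenCV 4.12 (cv2) and the standard library are available. Lean on these libraries where they do the work, as an engineer would, in place of code of your own. Each camera call takes 0.05 s, during which the arm holds its last target. There are 200 camera calls.

## Working session

There is one attempt and no reset: what is moved stays moved. The work goes in short steps, Python scripts to look and compute and a shell command to move; the robot and the scene stay as the last step left them, time stands still between calls to the robot, and variables do not carry over. Pictures are saved under pics/ and viewed, at most 10 in all, crops included, and the job is handed in when it is done.

```bash
mkdir -p pics; cat > h.py <<'E'
import numpy as np, cv2
from scipy.spatial.transform import Rotation as R
from workcell import *
def ray(c,px):
    K=np.array([[c["fx"],0,c["cx"]],[0,c["fy"],c["cy"]],[0,0,1.]])
    u=cv2.undistortPoints(np.array([[px]],float),K,np.array(c["dist_coeffs"],float)).ravel()
    P=np.array(c["pose"]); d=P[:3,:3]@np.array([u[0],-u[1],-1.]); return P[:3,3],d
def onz(c,px,z):
    o,d=ray(c,px); return o+d*(z-o[2])/d[2]
def proj(c,p):
    P=np.array(c["pose"]); q=P[:3,:3].T@(np.array(p)-P[:3,3]); K=np.array([[c["fx"],0,c["cx"]],[0,c["fy"],c["cy"]],[0,0,1.]])
    r,_=cv2.projectPoints(np.array([[q[0],-q[1],-q[2]]]),np.zeros(3),np.zeros(3),K,np.array(c["dist_coeffs"],float)); return r.ravel()
E
python3 - <<'E'
from h import *
s=get_state(); print(s["clock"],s["position"],s["orientation"],s["opening"])
ims=[]
Z={"knob":0,"knob_grip":.03,"spindle_tip":.079,"dial_plate":.055,"controller":0,"wine_bottle_1":0,"tasting_glass":0}
for n in ["scene","top"]:
    c=read_camera(n); cv2.imwrite(f"pics/{n}0.png",c["frame"]); 
    for q in Z:
        for d in tip_of(q,c): print(n,q,round(d["score"],2),np.round(d["centre"],1),np.round(onz(c,d["centre"],Z[q]),3))
E
```

```text
0.0 [0.15281977 0.57988176 0.23852809] [-4.03798641e-01 -3.11508616e+00  1.94915351e-03] 0.08516050581325713
scene knob 0.91 [330.4 299.6] [ 0.486 -0.216  0.   ]
scene knob 0.65 [250.3 300.2] [ 0.385 -0.094  0.   ]
scene knob 0.56 [285.7 280.1] [ 0.478 -0.114  0.   ]
scene knob_grip 0.96 [329.7 283.9] [ 0.494 -0.206  0.03 ]
scene knob_grip 0.79 [287.6 268.3] [ 0.481 -0.115  0.03 ]
scene knob_grip 0.56 [247.6 290.5] [ 0.379 -0.093  0.03 ]
scene spindle_tip 0.41 [258.5 206.6] [0.572 0.036 0.079]
scene spindle_tip 0.4 [258.6 201.8] [0.59  0.05  0.079]
scene dial_plate 0.8 [257.7 206.4] [0.603 0.063 0.055]
scene dial_plate 0.62 [251.5 226.1] [0.526 0.019 0.055]
scene dial_plate 0.43 [258.5 200. ] [0.629 0.081 0.055]
scene controller 0.8 [253.4 227.6] [0.586 0.063 0.   ]
scene wine_bottle_1 0.98 [276.3 189.4] [0.787 0.139 0.   ]
scene wine_bottle_1 0.73 [332.4 210.5] [ 0.786 -0.052  0.   ]
scene wine_bottle_1 0.59 [310.6 198.4] [0.805 0.03  0.   ]
scene tasting_glass 0.76 [167.8 187.3] [0.589 0.403 0.   ]
top knob 0.65 [340.9 208. ] [ 0.474 -0.108  0.   ]
top knob 0.65 [350.4 234.7] [ 0.384 -0.093  0.   ]
top knob 0.58 [366.5 190.9] [ 0.486 -0.211  0.   ]
top knob_grip 0.61 [347.2 232.2] [ 0.393 -0.08   0.03 ]
top knob_grip 0.59 [344.6 203.4] [ 0.477 -0.117  0.03 ]
top knob_grip 0.55 [373.7 186.3] [ 0.485 -0.229  0.03 ]
top spindle_tip 0.46 [275.  184.7] [0.617 0.06  0.079]
top dial_plate 0.94 [272.7 191.1] [0.608 0.072 0.055]
top controller 0.85 [275.1 202.8] [0.583 0.074 0.   ]
top controller 0.34 [275.7 193.8] [0.609 0.059 0.   ]
top wine_bottle_1 0.88 [254.  138.9] [0.81  0.038 0.   ]
top wine_bottle_1 0.87 [226.6 162.7] [0.775 0.156 0.   ]
top wine_bottle_1 0.76 [282.7 132.7] [ 0.788 -0.058  0.   ]
top tasting_glass 0.64 [176.2 248.1] [0.589 0.418 0.   ]
```

```bash
python3 - <<'E'
import cv2,numpy as np
a=cv2.imread("pics/scene0.png")[130:340,150:390]; b=cv2.imread("pics/top0.png")[110:270,160:420]
cv2.imwrite("pics/c1.png",np.vstack([cv2.resize(a,(780,600))[:, :],])) 
cv2.imwrite("pics/c2.png",cv2.resize(b,(780,480),interpolation=cv2.INTER_CUBIC))
E
```

```text
(no output)
```

View pics/c1.png

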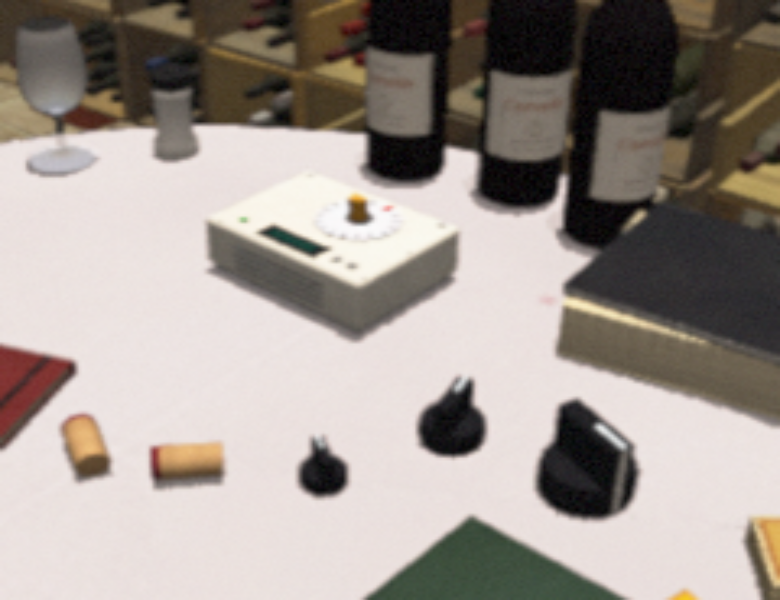

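View pics/c2.png

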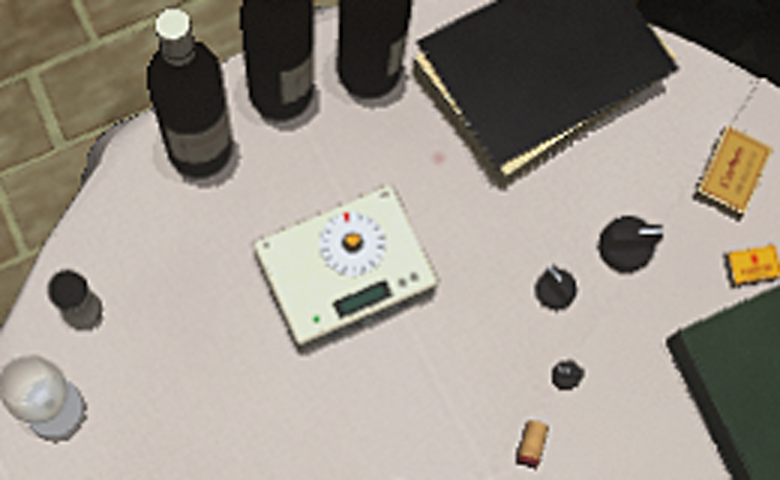

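The middle knob is the medium one, at c1 (452,425) and c2 (556,290), world about (0.477, -0.112). The dial centre is at c2 (352,243) with the red mark at (347,217), roughly +x in the world. Next I move over the knob for a close look.

```bash
python3 -m crank '[[[-30,-26,0],[0,0,0],1],[[-30,-26,0],[0,0,0],1],[[-30,-26,0],[0,0,0],1],[[-30,-26,0],[0,0,0],1],[[-30,-26,0],[0,0,0],1],[[-30,-26,0],[0,0,0],1],[[-49,-58.5,2],[0,0,0],1],[[-49,-58.5,2],[0,0,0],1]]'
python3 - <<'E'
from h import *
s=get_state();p=np.array(s["position"]);r=R.from_rotvec(s["orientation"])
print(s["clock"],p,r.as_matrix().round(3), r.inv().apply(np.array([.477,-.112,.2])-p)*100)
E
```

```text
clock: 1.8
position: [0.4004, 0.1489, 0.2331]
orientation: [0.403, 3.115, 0.0]
contact_force: [2.2, 1.0, -0.2]
opening: 0.0855
grasp_force: 0.0
1.8 [0.40041092 0.14891228 0.23313785] [[-0.967  0.255  0.001]
 [ 0.255  0.967  0.   ]
 [-0.001  0.    -1.   ]] [-14.04980593 -23.2806604    3.31753685]
```

```bash
python3 -m crank '[[[-14,-23,3],[0,0,0],1],[[-14,-23,3],[0,0,0],1],[[-14,-23,3],[0,0,0],1],[[-14,-23,3],[0,0,0],1],[[-14,-23,3],[0,0,0],1],[[-14,-23,3],[0,0,0],1],[[-14,-23,3],[0,0,0],1]]'
python3 - <<'E'
from h import *
s=get_state();print(s["clock"],s["position"])
c=read_camera("wrist"); cv2.imwrite("pics/w1.png",c["frame"])
print(np.array(c["pose"]).round(3))
for q,z in [("knob",0),("knob_grip",.03)]:
    for d in tip_of(q,c): print(q,round(d["score"],2),np.round(d["centre"],1),np.round(onz(c,d["centre"],z),4))
E
```

```text
clock: 2.68
position: [0.4766, -0.1061, 0.2033]
orientation: [0.402, 3.116, 0.001]
contact_force: [0.5, -0.0, -0.0]
opening: 0.0853
grasp_force: 0.0
2.675 [ 0.47658049 -0.10613632  0.20329995]
[[ 0.253 -0.921 -0.297  0.4  ]
 [ 0.967  0.242  0.076 -0.086]
 [ 0.002 -0.306  0.952  0.337]
 [ 0.     0.     0.     1.   ]]
knob 0.79 [169.1 198.1] [ 0.4851 -0.2177  0.    ]
knob 0.74 [247.7  89. ] [ 0.3849 -0.0879  0.    ]
knob 0.61 [238.8 170.8] [ 0.4735 -0.1229  0.    ]
knob_grip 0.73 [237.6 176.9] [ 0.4734 -0.1228  0.03  ]
knob_grip 0.69 [239.2 171.9] [ 0.4683 -0.1195  0.03  ]
knob_grip 0.65 [159.1 208.3] [ 0.4864 -0.2217  0.03  ]
knob_grip 0.6 [248.   90.2] [ 0.3875 -0.0877  0.03  ]
```

View pics/w1.png

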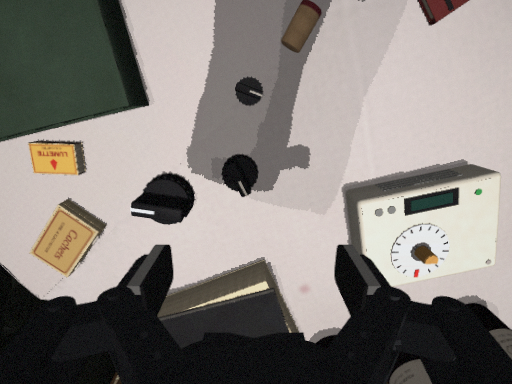

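The target knob is at (240,175) with its pointer running (238,183) to (245,195). The dial centre is at about (421,250) with the red mark at (417,273).

```bash
python3 - <<'E'
import cv2,numpy as np
a=cv2.imread("pics/w1.png")
k=cv2.resize(a[145:205,205:275],None,fx=5.6,fy=5.6,interpolation=cv2.INTER_NEAREST)
d=cv2.resize(a[210:295,380:460],None,fx=4,fy=4,interpolation=cv2.INTER_NEAREST)
H=max(k.shape[0],d.shape[0]); o=np.zeros((H,k.shape[1]+d.shape[1],3),np.uint8); o[:k.shape[0],:k.shape[1]]=k;o[:d.shape[0],k.shape[1]:]=d
cv2.imwrite("pics/z1.png",o); print(k.shape)
E
```

```text
(336, 392, 3)
```

View pics/z1.png

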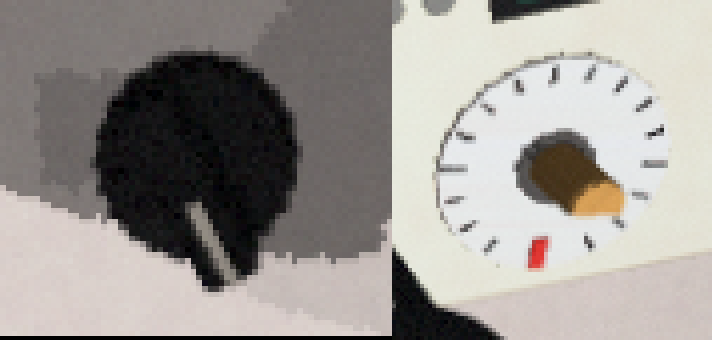

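```bash
cat > fit.py <<'E'
from h import *
from scipy.optimize import least_squares
t=np.linspace(0,2*np.pi,120)
def circ(c,x,y,r,z): return np.array([proj(c,(x+r*np.cos(a),y+r*np.sin(a),z)) for a in t])
def ext(P): return np.array([P[:,0].min(),P[:,0].max(),P[:,1].min(),P[:,1].max()])
def fitk(c,E,w,zb=0.,x0=(.474,-.12)): # hub bbox
    f=lambda v:(ext(np.vstack([circ(c,v[0],v[1],.021,zb),circ(c,v[0],v[1],.021,zb+.018)]))-E)*w
    s=least_squares(f,x0,diff_step=1e-3);return s.x,s.fun
def fitd(c,E,w=1,x0=(.61,.06)):
    f=lambda v:(ext(circ(c,v[0],v[1],.034,.057))-E)*w
    s=least_squares(f,x0,diff_step=1e-3);return s.x,s.fun
E
python3 - <<'E'
from fit import *
c=read_camera("wrist")
k,e=fitk(c,[221.8,258.4,153.9,0],[1,1,1,0]);print("knob",k,e)
a=onz(c,(238.9,181.6),.042);b=onz(c,(247,195.4),.042);print(a,b,"yaw",np.arctan2(*(b-a)[1::-1]),"from axis",np.arctan2(*(b[:2]-k)[::-1]),np.hypot(*(b[:2]-k)))
d,e=fitd(c,[391,449.4,223.6,277.5]);print("dial",d,e)
m=onz(c,(416.5,273.25),.057);print("mark",m,"yaw",np.arctan2(*(m[:2]-d)[::-1]),np.hypot(*(m[:2]-d)),"tip",onz(c,(431.5,259.75),.079))
s=get_state();p=np.array(s["position"]);r=R.from_rotvec(s["orientation"]);X=r.as_matrix()[:,0];print(p,"toolx yaw",np.arctan2(X[1],X[0]), s["joints"])
print("to knob cm",r.inv().apply(np.array([*k,.041])-p)*100)
E
```

```text
knob [ 0.47458713 -0.12069512] [ 0.23577038 -0.235552   -0.00942617  0.        ]
[ 0.47626694 -0.12143006  0.042     ] [ 0.49370717 -0.11702626  0.042     ] yaw 0.24733815949781357 from axis 0.18958141198322112 0.019468862087260234
dial [0.60404104 0.05809687] [-0.10928333  0.10609401  0.4979284  -0.56468046]
mark [0.63234886 0.05185857 0.057     ] yaw -0.21690678282612352 0.02898704672972287 tip [0.60160118 0.05816141 0.079     ]
[ 0.47674106 -0.10623919  0.20337472] toolx yaw 2.885462718321408 [-4.87907571e-01 -2.44247969e-01 -3.01401527e-01  1.51308780e+00
  1.46561599e-04 -2.31777599e-01]
to knob cm [-0.14854136 -1.45324752 16.23753813]
```

```bash
python3 -m crank '[[[-0.15,-1.45,6],[0,0,-0.17],0.5],[[-0.15,-1.45,9],[0,0,-0.34],0.5],[[-0.15,-1.45,12],[0,0,-0.46],0.5],[[-0.15,-1.45,13],[0,0,-0.46],0.5],[[-0.15,-1.45,13],[0,0,-0.46],0.5]]'
python3 - <<'E'
from h import *
s=get_state();print(s["clock"],s["position"],s["opening"])
c=read_camera("wrist"); cv2.imwrite("pics/w2.png",c["frame"])
cv2.imwrite("pics/w2z.png",cv2.resize(c["frame"][130:330,130:390],None,fx=3,fy=3))
p=np.array(s["position"]);r=R.from_rotvec(s["orientation"]);print(r.as_matrix().round(3))
E
```

```text
clock: 3.5
position: [0.4744, -0.1213, 0.0732]
orientation: [0.314, -3.126, -0.0]
contact_force: [-0.2, -0.5, 0.7]
opening: 0.0427
grasp_force: 0.0
3.5 [ 0.47438767 -0.12126176  0.07320753] 0.0427448050118316
[[-0.98  -0.199 -0.   ]
 [-0.199  0.98   0.   ]
 [ 0.     0.    -1.   ]]
```

View pics/w2z.png

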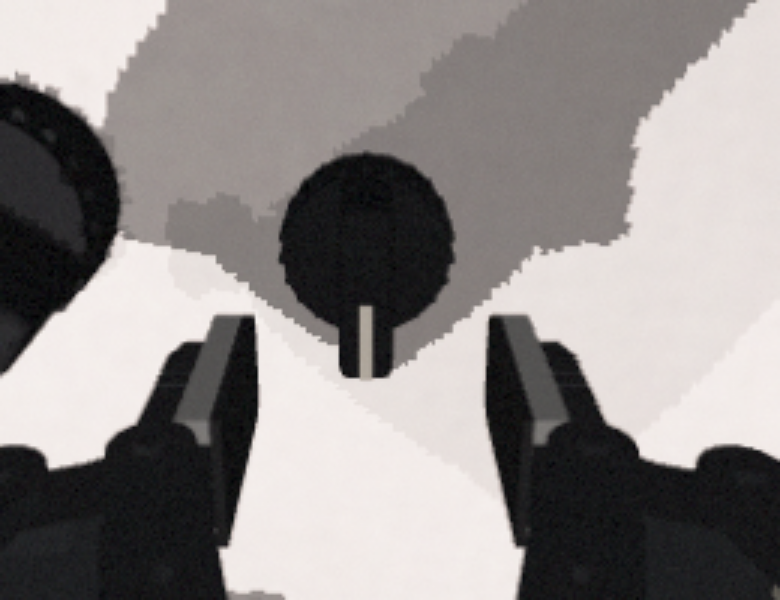

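The pointer runs straight along the image column 366 of the crop, so the yaw matches the gripper. The hub spans columns 280–453 with its top at 152, nearly centred between the pads.

```bash
python3 - <<'E'
from fit import *
c=read_camera("wrist")
k,e=fitk(c,[223.3,281.2,180.7,0],[1,1,1,0]);print("knob",k,e)
a=onz(c,(130+366/3,130+305/3),.042);b=onz(c,(130+366/3,130+378/3),.042);print(a,b,np.arctan2(*(b-a)[1::-1]),np.hypot(*(b[:2]-k)))
s=get_state();p=np.array(s["position"]);r=R.from_rotvec(s["orientation"])
print("to knob cm",r.inv().apply(np.array([*k,.029])-p)*100)
E
```

```text
knob [ 0.4745761  -0.12177981] [-0.02202325  0.02204584  0.00154626  0.        ]
[ 0.47606474 -0.1215599   0.042     ] [ 0.49358814 -0.11801888  0.042     ] 0.19938853252697564 0.019380456820980562
to knob cm [0.06852939 0.02919144 4.54280054]
```

```bash
python3 -m crank '[[[0.06,0,2.5],[0,0,0],0.5],[[0.06,0,4.4],[0,0,0],0.5],[[0.06,0,4.4],[0,0,0],0.5],[[0.06,0,4.4],[0,0,0],0],[[0.06,0,4.4],[0,0,0],0],[[0.06,0,4.4],[0,0,0],0],[[0.06,0,4.4],[0,0,0],0],[[0.06,0,4.4],[0,0,0],0]]'
```

```text
clock: 4.6
position: [0.4749, -0.1224, 0.0306]
orientation: [-0.317, 3.123, -0.002]
contact_force: [-0.3, 0.1, 6.3]
opening: 0.0108
grasp_force: 60.4
```

```bash
python3 -m crank '[[[0,0,-4],[0,0,0],0],[[0,0,-9],[0,0,0],0],[[0,0,-14],[0,0,0],0],[[0,0,-14],[0,0,0],0],[[0,0,-14],[0,0,0],0]]'
python3 - <<'E'
from h import *
s=get_state();p=np.array(s["position"]);r=R.from_rotvec(s["orientation"]);print(r.as_matrix().round(3),p)
c=read_camera("wrist"); cv2.imwrite("pics/w3.png",c["frame"]); cv2.imwrite("pics/w3z.png",cv2.resize(c["frame"][150:350,130:390],None,fx=3,fy=3))
for q in ["knob_bore_end","knob","knob_grip"]:
    print(q,[(round(d["score"],2),np.round(d["centre"],1)) for d in tip_of(q,c)])
print(np.linalg.inv(np.array(c["pose"]))@[*p,1])
# world target move
d=np.array([.604,.0581])-p[:2]; print("to dial cm",r.inv().apply([*d,0])*100)
E
```

```text
clock: 5.22
position: [0.4738, -0.1218, 0.1687]
orientation: [-0.317, 3.125, 0.0]
contact_force: [-0.7, -0.4, -1.4]
opening: 0.0106
grasp_force: 59.4
[[-0.98  -0.201  0.   ]
 [-0.201  0.98   0.   ]
 [-0.     0.    -1.   ]] [ 0.47382936 -0.12179048  0.16874654]
knob_bore_end [(0.89, array([161.1, 171.8])), (0.79, array([306.3, 101. ])), (0.73, array([251. , 243.1]))]
knob [(0.97, array([253.3, 229.3])), (0.7, array([302.5,  98.1])), (0.56, array([167.6, 169.8]))]
knob_grip [(0.9, array([305.1, 103.7])), (0.86, array([252.5, 253.2])), (0.71, array([153.5, 178.6]))]
[-7.53467919e-04 -3.39147547e-02 -1.51800544e-01  1.00000000e+00]
to dial cm [-1.63630421e+01  1.50100186e+01  2.21033716e-03]
```

View pics/w3z.png

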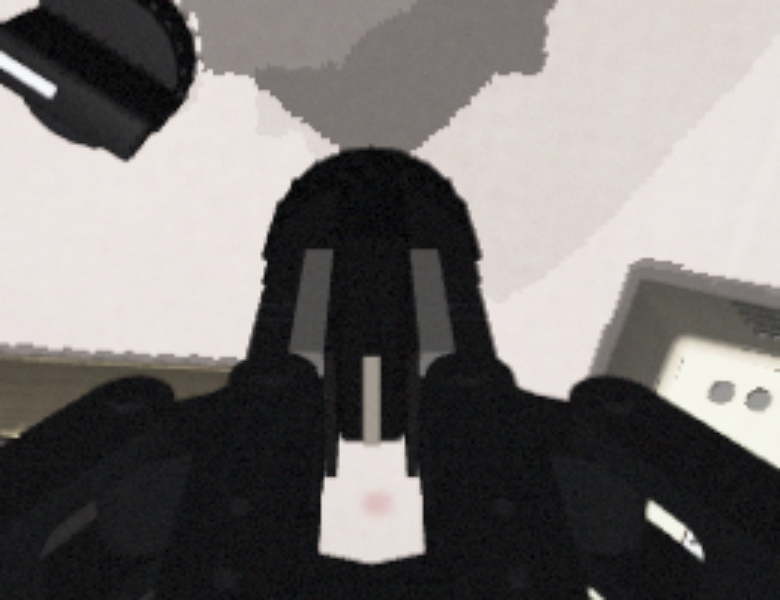

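```bash
python3 -m crank '[[[-5,2.2,0],[0,0,0.14],0],[[-10,4.4,0],[0,0,0.28],0],[[-14.2,6.5,0],[0,0,0.42],0],[[-14.2,6.5,0],[0,0,0.42],0],[[-14.2,6.5,0],[0,0,0.42],0]]'
python3 - <<'E'
from fit import *
c=read_camera("wrist"); cv2.imwrite("pics/w4.png",c["frame"])
s=get_state();p=np.array(s["position"]);r=R.from_rotvec(s["orientation"]);X=r.as_matrix()[:,0];print(p,"yaw",np.arctan2(X[1],X[0]))
for q,z in [("dial_plate",.055),("spindle_tip",.079)]:
    print(q,[(round(d["score"],2),np.round(d["centre"],1),onz(c,d["centre"],z).round(4)) for d in tip_of(q,c)])
E
```

```text
clock: 6.05
position: [0.5993, -0.0296, 0.1681]
orientation: [-0.339, -3.121, -0.0]
contact_force: [0.2, -0.3, 0.2]
opening: 0.0105
grasp_force: 59.4
[ 0.59919699 -0.02993221  0.16849218] yaw 2.9244178995504475
dial_plate [(0.67, array([347. , 176.5]), array([0.6028, 0.0572, 0.055 ]))]
spindle_tip [(0.74, array([356.3, 180.1]), array([0.5997, 0.0577, 0.079 ]))]
```

View pics/w4.png

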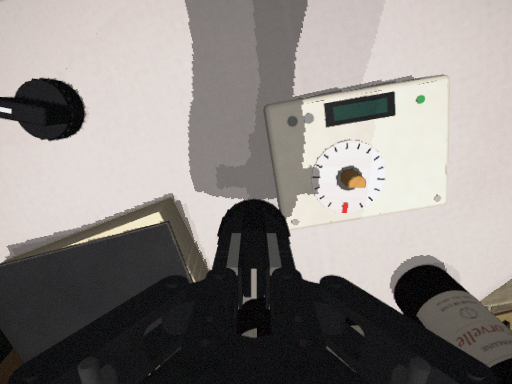

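The dial centre is at about (349,176), the red mark at (345,207), the tip at (358,182). The knob is held at (252,230), upright. I'll zoom for exact edges.

```bash
python3 - <<'E'
import cv2,numpy as np
a=cv2.imread("pics/w4.png")
k=cv2.resize(a[190:310,205:305],None,fx=4,fy=4,interpolation=cv2.INTER_NEAREST)
d=cv2.resize(a[135:219,306:394],None,fx=4,fy=4,interpolation=cv2.INTER_NEAREST)
o=np.zeros((480,752,3),np.uint8); o[:,:400]=cv2.convertScaleAbs(k,alpha=1.6,beta=15);o[:336,400:]=d
cv2.imwrite("pics/z4.png",o)
b,g,r=[a[...,i].astype(int) for i in range(3)]
m=(r>150)&(g<110)&(b<110); m[:,:306]=0;m[:135]=0;m[219:]=0;m[:,394:]=0
print("red",np.argwhere(m).mean(0)[::-1],m.sum())
E
```

```text
red [344.70454545 207.36363636] 44
```

View pics/z4.png

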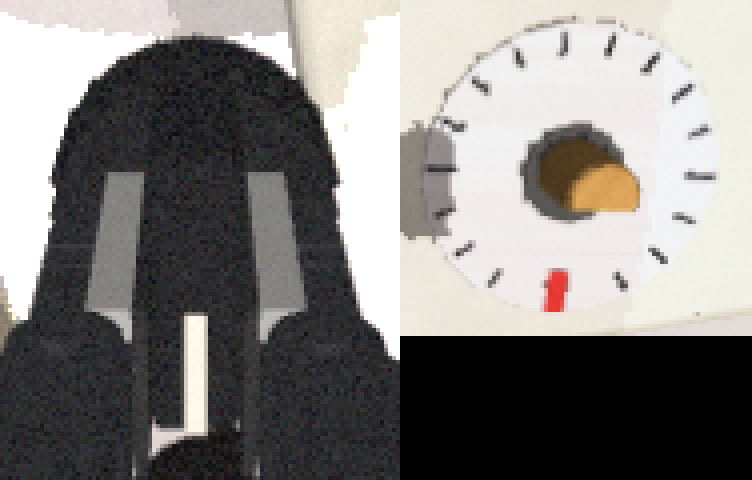

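```bash
python3 - <<'E'
from fit import *
c=read_camera("wrist")
s=get_state();p=np.array(s["position"]);r=R.from_rotvec(s["orientation"])
d,e=fitd(c,[312.3,385.5,139.5,212.75]);print("dial",d,e)
m=onz(c,(344.7,207.4),.057);print("mark yaw",np.arctan2(*(m[:2]-d)[::-1]),np.hypot(*(m[:2]-d)))
u=np.array([np.cos(-.217),np.sin(-.217)])
f=onz(c,(357.1,188),.079)[:2]; print("tip via flat",f-.003*u, "tip top", onz(c,(357.1,175.6),.079)[:2]+.008*u)
E=[218,289,199,0]
for zb in [.134,.1375,.140]:
    k,e=fitk(c,E,[1,1,1,0],zb,p[:2]); b=onz(c,(254,298.75),zb+.042)[:2]-.02*u
    print(zb,"knob-TCP tool",r.inv().apply([*(k-p[:2]),0])*100,e,"bar-end est",r.inv().apply([*(b-p[:2]),0])*100, "to dial cm",r.inv().apply([*(d-k),0])*100)
E
```

```text
dial [0.60429747 0.0577987 ] [-0.76944789  0.78306424  0.20860294 -0.17564764]
mark yaw -0.2549494255243863 0.02881599176983885
tip via flat [0.60446788 0.05775731] tip top [0.60455195 0.05652859]
0.134 knob-TCP tool [-4.44958889e-02  5.81337452e-02  1.41595605e-05] [ 0.24861077 -0.24919794 -0.02237222  0.        ] bar-end est [-2.03894532e-01  7.94970284e-02  6.45431865e-05] to dial cm [ 1.48052246e+00  8.64793232e+00 -4.51854914e-04]
0.1375 knob-TCP tool [ 7.19221693e-02  5.75136853e-02 -2.26112219e-05] [-0.53828759  0.53958838  0.04963743  0.        ] bar-end est [ 7.44363839e-02  7.78869783e-02 -2.33681974e-05] to dial cm [ 1.36410440e+00  8.64855238e+00 -4.15084131e-04]
0.14 knob-TCP tool [ 1.54924748e-01  5.70738753e-02 -4.88276811e-05] [-1.12205684  1.12481395  0.10532808  0.        ] bar-end est [ 2.73244181e-01  7.67369426e-02 -8.61620431e-05] to dial cm [ 1.28110182e+00  8.64899219e+00 -3.88867672e-04]
```

```bash
python3 -m crank '[[[0.7,4.3,0],[0,0,0],0],[[1.38,8.65,0],[0,0,0],0],[[1.38,8.65,2.5],[0,0,0],0],[[1.38,8.65,4.7],[0,0,0],0],[[1.38,8.65,4.7],[0,0,0],0],[[1.38,8.65,4.7],[0,0,0],0]]'
python3 - <<'E'
from fit import *
c=read_camera("scene"); cv2.imwrite("pics/s5.png",c["frame"]);cv2.imwrite("pics/s5z.png",cv2.resize(c["frame"][150:260,190:330],None,fx=5,fy=5,interpolation=cv2.INTER_CUBIC))
s=get_state();p=np.array(s["position"]);print(p, s["joints"])
E
```

```text
clock: 7.0
position: [0.6055, 0.0573, 0.1233]
orientation: [0.342, 3.122, 0.0]
contact_force: [0.8, -0.2, -0.6]
opening: 0.0109
grasp_force: 59.4
[0.60574229 0.05738751 0.1235175 ] [-1.20232512e-01  1.37199042e-01 -7.72941875e-02  1.35438379e+00
  9.41037477e-05  9.80181143e-02]
```

View pics/s5z.png

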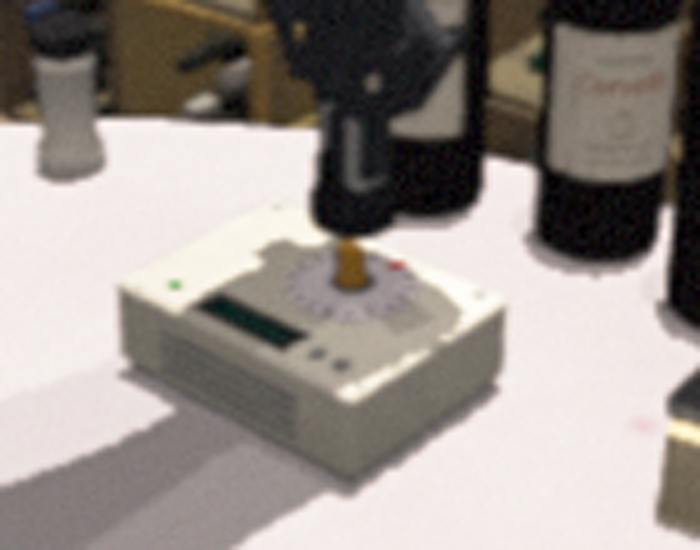

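The knob (353,215) is right over the spindle (350,262). Next a gentle descent, watching the force.

```bash
python3 -m crank '[[[0,0,0.6],[0,0,0],0],[[0,0,1.1],[0,0,0],0],[[0,0,1.3],[0,0,0],0],[[0,0,1.5],[0,0,0],0],[[0,0,1.7],[0,0,0],0],[[0,0,1.7],[0,0,0],0]]'; python3 -c "
from h import *;s=get_state();print(s['position'],s['contact_force'],s['ft_torque'])"
```

```text
clock: 7.8
position: [0.6051, 0.0578, 0.1049]
orientation: [-0.342, -3.123, 0.0]
contact_force: [-0.2, -0.3, -0.8]
opening: 0.0102
grasp_force: 59.4
[0.60505125 0.05779163 0.10486069] [-0.16037666 -0.34460545 -0.77095913] [-0.07741947  0.04894409 -0.01110781]
```

```bash
python3 -m crank '[[[0,0,0.3],[0,0,0],0],[[0,0,0.5],[0,0,0],0],[[0,0,0.7],[0,0,0],0],[[0,0,0.85],[0,0,0],0],[[0,0,0.85],[0,0,0],0]]'; python3 -c "
from h import *;s=get_state();print(s['position'],s['contact_force'],s['ft_torque'])"
```

```text
clock: 8.43
position: [0.6051, 0.0578, 0.0963]
orientation: [-0.341, -3.123, 0.0]
contact_force: [-0.9, -1.4, -2.0]
opening: 0.0107
grasp_force: 59.4
[0.60505522 0.05779397 0.09630602] [-0.8753765  -1.35285731 -1.97196019] [-0.33946097  0.06872733  0.00833365]
```

```bash
for i in 1 ; do python3 -m crank '[[[0,0,0.1],[0,0,0],0],[[0,0,0.15],[0,0,0],0],[[0,0,0.15],[0,0,0],0]]'; python3 -m crank '[[[0,0,0.1],[0,0,0],0],[[0,0,0.15],[0,0,0],0],[[0,0,0.15],[0,0,0],0]]'; python3 -m crank '[[[0,0,0.1],[0,0,0],0],[[0,0,0.15],[0,0,0],0],[[0,0,0.15],[0,0,0],0]]'; done | grep -E "clock|pos|contact"
```

```text
clock: 8.8
position: [0.6051, 0.0578, 0.0951]
contact_force: [-1.1, -2.4, -0.0]
clock: 9.18
position: [0.6052, 0.0578, 0.0937]
contact_force: [-2.3, -3.1, 3.4]
clock: 9.55
position: [0.6052, 0.0578, 0.0922]
contact_force: [-1.4, -3.1, 5.1]
```

```bash
{ python3 -m crank '[[[0,0,0.1],[0,0,0],0],[[0,0,0.15],[0,0,0],0],[[0,0,0.15],[0,0,0],0]]'; python3 -m crank '[[[0,0,0.1],[0,0,0],0],[[0,0,0.15],[0,0,0],0],[[0,0,0.15],[0,0,0],0]]'; python3 -m crank '[[[0,0,0.1],[0,0,0],0],[[0,0,0.1],[0,0,0],0],[[0,0,0.1],[0,0,0],0]]'; } | grep -E "clock|pos|contact"
```

```text
clock: 9.93
position: [0.6052, 0.0578, 0.0909]
contact_force: [-3.3, -2.1, 6.9]
clock: 10.3
position: [0.6053, 0.0578, 0.0896]
contact_force: [-4.5, -2.5, 7.8]
clock: 10.68
position: [0.6053, 0.0578, 0.0895]
contact_force: [-6.4, -2.9, 13.9]
```

```bash
python3 - <<'E'
from h import *
a=read_camera("scene")["frame"][150:260,190:330];b=read_camera("wrist")["frame"][130:330,120:380]
o=np.zeros((400,800,3),np.uint8);o[:314,:400]=cv2.resize(a,(400,314));o[:308,400:]=cv2.resize(b,(400,308));cv2.imwrite("pics/f.png",o)
s=get_state();print(s["position"],s["contact_force"],s["grasp_force"],s["clock"])
E
```

```text
[0.60540635 0.05777497 0.08952013] [-6.79843182 -2.52532493 15.01890111] 61.57547056674957 10.775
```

View pics/f.png

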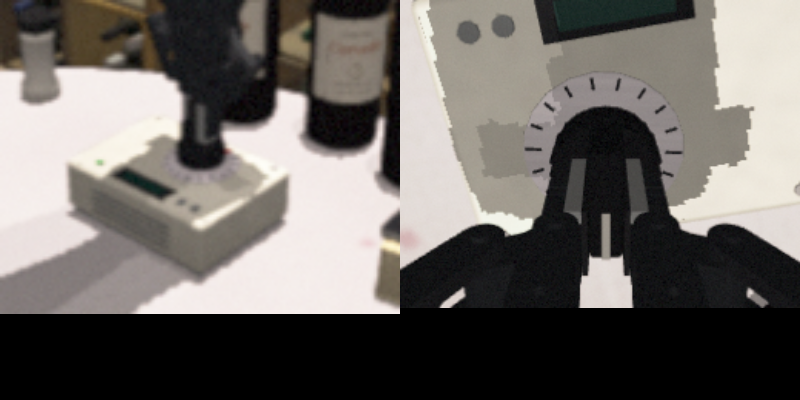

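The knob sits centred on the dial (605,150) and down near the plate, with the pointer straight towards the mark side. The force at the end stop is 15 N and the grip holds at 60 N, so I hand in.

```bash
python3 -c "
from workcell import *
print(sign_off())"
```

```text
the job is handed in; nothing more can be done
None
```

The knob is on the spindle, aligned with the red mark and pressed down to the stop with about 15 N, still gripped; I handed the job in at about 10.8 s, and the verdict was not shown to me.

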